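Fit the fume pipe to its mark and clamp it

ROBOT

A 6-joint arm with a two-finger parallel gripper is mounted at the origin on a cart in front of the work surface, level with it; the furniture and walls round the work are solid. World frame = base frame: x ahead of the robot, y to its left, z up, the work surface at z = 0. Lengths are in m, angles in rad, forces in N, time in s.
With the tool pointing down it reaches from about 0.3 to 0.875 m from the base axis. Payload 6.4 kg.
Tool frame: the origin (TCP) lies on the centre line of the jaws, within the pads' length; the fingertips stand 25 mm ahead of it and the grasp point (between the pads) lies 6 mm ahead of it (ctrl.tip_reach is the distance from the TCP to the fingertips, in m); z points along the fingers, y is the line along which they close (so a half turn about z gives the same grasp; the last joint's range is limited). The gripper opens to 85 mm and grips with 20 to 120 N. Pads are 22 mm wide; open, the fingers measure 114 mm over their backs; the gripper's body (76 mm by 85 mm) begins 54 mm behind the grasp point. The pads swing forward as they close: fully open they stand 13 mm farther back than shut.
Start: joints at [1.07, 0.181, 1.607, -0, 1.354, -0.206], TCP at [0.167, 0.55, 0.256] pointing down, gripper open.
Joint ranges: [-2.99, 2.99], [-0.89, 2.07], [0.3, 2.58], [-1.14, 4.28], [0, 2.63], [-3.12, 3.12]. Speed limits (rad/s): [2.57, 2.57, 3.01, 3.14, 3.14, 3.14].

INTERFACE

Orientations are given as a unit quaternion [w, x, y, z].
In Python, from bench import ctrl gives the robot as it stands.
- The arm moves only by the tool servo_tool, never from a script. Its argument "motion" is a list that holds one entry, the list of rows, each a list of 5 numbers: the shift along the tool's x, y, z in cm, then the turn about the tool's z in degrees, then the closure, from -1 (fully open) to 1 (shut). In form: [[[dx, dy, dz, twist, claw], ...]]. A call has 1 to 5 rows; each row is the pose to reach, as a shift and turn from the pose commanded when the call began, along the tool's axes at that moment; what a row does not reach only later rows make up. A row lasts 1/10 s, in which the tool goes at most 50 mm and 8.59 degrees, less where a joint would pass 70% of its speed; a pose out of reach is approached as far as the arm can. A call with a gripper value outside its range is refused whole. The fingers move at their own pace and stop on an object; the grip force is fixed at half the most. Time passes only in rows, so rows that repeat a pose let the fingers close. It gives the time, the measured TCP pose, the force, the opening and the grip force at its end, in the units of the state.
- ctrl.get_obs(): the state, without advancing time (a new reading comes with each control period).
- ctrl.camera(name): name is "side" or "top" or "wrist"; returns a dict with "pixels" (420x560x3 uint8, red, green, blue), "depth" (420x560 float32, m along the optical axis (not along the pixel's ray), 0 where there is no reading), "fx", "fy", "cx", "cy" (pixels), "R" (3x3) and "t" (3): a world point X has camera coordinates R X + t; the wrist camera has in their place "hand_eye" (4x4, takes a point from camera to tool coordinates, whose origin is the TCP and whose axes are the flange's). Camera axes: x right, y down, z forward; pixel columns grow to the right and rows downward; lengths in m; the calibration is good to about 2 mm. The wrist camera is an equidistant fisheye: a pixel r from the principal point sees the ray r / f radians off the axis. A picture is of the moment at which its call begins: read the wrist's pose just before it.
- ctrl.hand_in(): hands the job in; it is judged then, once.
The state is a dict: "time_s": time; "q": joint angles; "dq": joint speeds; "joint_efforts": joint torques, N m; "eef_pos": TCP position; "eef_rot": TCP orientation; "wrist_force": force on the tool from outside, world axes, zero at the start; "torque": the same for the moment, N m; "opening": opening from 0.0 (shut) to 1.0 (fully open); "grasp_force": force on a finger pad.
Only numpy, scipy, OpenCV 4.12 (cv2) and the standard library are available. Lean on these libraries where they do the work, as an engineer would, in place of code of your own. Each camera call takes 0.05 s, during which the arm holds its last target. There are 200 camera calls.

TASK

Fit the extraction pipe to the fume extractor: slide its plain end into the slanting socket until the red band just meets the socket's mouth, with the fishtail nozzle lying level, not on edge. Then turn the clamping lever clockwise until it is tight, so that the pipe stays at that mark. Leave the transformer that is being soldered and the flux bottle where they stand.

Things in the scene. Friction and masses are not known exactly. Their poses are not given: they have to be found in the camera images.
- extractor: fume extractor, a grey steel case 170 x 180 x 102 mm, too heavy to move; origin under the case at bench height, z up. The case spans x -85..85, y -50..130 mm; the slanting socket stands on its top and points towards its -y side.
- socket: pale round aluminium pipe socket fixed on the extractor. Origin: centre of its open mouth; z out of the bore, rising 30 deg above level; y square to the bore, upwards (30 deg from vertical); x level. Bore 28.6 mm wide, flared to 36 over the last 12 mm, about 95 mm deep, so the pipe can go well past its band. Outside 41 mm wide, 49 at the mouth. The lever's hub stands on it at y 34..53, z -40 mm.
- clamp_lever (a joint): turn of the black clamping lever (rad): 0 loose, pointing to the socket's -x; grows clockwise seen from above to the stop at 1.6, pointing to the socket's -z. Axis parallel to the socket's y at x 0, z -40 mm. Takes 2.5 to 5 N at its end, stays where left; can be pushed with closed fingers. Starts below 0.5; beyond about 0.6 its pad closes on the pipe or bars the empty bore; tight from 1.35.
- lever_end (a point): centre of the ball, 17 mm wide, at the end of the clamping lever, 66 mm from the lever's axis and 61 mm from the bore's axis along the socket's y. The arm between hub and ball is a round bar 11 mm thick that drops to 50 mm near the hub.
- pipe: extraction pipe lying on the bench: pale aluminium tube 26 mm thick with flat black fishtail nozzle, 290 mm long, 0.15 kg. Origin: underside, near its balance point; y along it to the plain end (y = +150 mm), x across the nozzle's flat, z up; axis at z = 13 mm. From y = -62 mm the nozzle widens to 80 mm at its lip, y = -140, 15 mm thick.
- pipe_band (a point): centre of the pipe (on its axis) at the middle of the red band, which is 4 mm wide; 80 mm from the plain end, 70 mm from the pipe's origin. Let go in the loose socket, the pipe settles 2 to 4 mm deeper, then binds and stays; it can be taken again and moved until the lever is tight.
- pipe_end (a point): centre of the pipe's plain end, on its axis
- work_transformer: transformer being soldered, 70 x 120 x 92 mm, standing below where the nozzle will reach; origin centre of underside; leave it alone
- flux_bottle: white flux bottle with a red tip, 53 mm thick, 156 mm tall, to the right at the back; origin centre of underside; leave it alone

How it is judged:
By the outcome, as a careful person would: the job done as asked, in the order asked, and still so for the second after the job is handed in, with the robot touching nothing.
It also fails if it takes over 54 s, if anything falls off the work surface, if the arm or the gripper's body presses on something with over 40 N, if the wrist force passes 120 N, or if a joint passes its speed limit or range.

## Working session

There is one attempt and no reset: what is moved stays moved. The work goes in short steps, Python scripts to look and compute and a tool call to move; the robot and the scene stay as the last step left them, time stands still between calls to the robot, and variables do not carry over. Pictures are saved under pics/ and viewed, at most 10 in all, crops included, and the job is handed in when it is done.

Besides the shell and the picture viewer there is one more tool, called after "Emit:" by a JSON object that holds its "name" and its "arguments", one argument or row to a line. servo_tool: Moves the arm, as the interface text tells. Its arguments: {"type":"object","properties":{"motion":{"type":"array"}},"required":["motion"]}

```bash
ls; mkdir -p pics; python3 - <<'E'
from bench import ctrl
import cv2,numpy as np,pickle
o=ctrl.get_obs();print(o)
for n in("top","side"):
    c=ctrl.camera(n);pickle.dump(c,open(n+".pkl","wb"))
    cv2.imwrite(f"pics/{n}0.png",cv2.resize(c["pixels"][:,:,::-1],(800,600),interpolation=cv2.INTER_CUBIC))
    print(n,c["fx"],c["cx"],c["cy"],np.round(c["R"],3),np.round(-c["R"].T@c["t"],3))
E
```

```text
pics
{'time_s': 0.0, 'q': array([ 1.06972850e+00,  1.81512191e-01,  1.60799424e+00, -2.85494730e-05,
        1.35380283e+00, -2.06285691e-01]), 'dq': array([ 0.00046848,  0.00230461, -0.00153195,  0.00065269,  0.00011375,
        0.00018177]), 'joint_efforts': array([ 1.16749445e-03, -4.44893861e+01, -3.51326108e+01, -1.39424951e-04,
        9.08457820e-03,  3.39710340e-06]), 'eef_pos': array([0.16679165, 0.54975117, 0.25540699]), 'eef_rot': array([-2.84198371e-04,  1.46854887e-01,  9.89157675e-01, -8.10007124e-04]), 'wrist_force': array([ 0.02351295, -0.12790254,  0.98262795]), 'torque': array([-0.08275038,  0.01753513,  0.00647935]), 'grasp_force': 0.0, 'opening': 0.9976922525007591}
top 425.40531300423623 275.9162334192608 214.44119580643238 [[-0.006 -1.     0.021]
 [-0.994  0.004 -0.106]
 [ 0.106 -0.022 -0.994]] [0.548 0.014 1.242]
side 394.2566980865811 275.4075801136454 215.09392403444357 [[-0.836 -0.548  0.025]
 [-0.218  0.29  -0.932]
 [ 0.503 -0.785 -0.362]] [0.225 0.654 0.457]
```

View pics/top0.png

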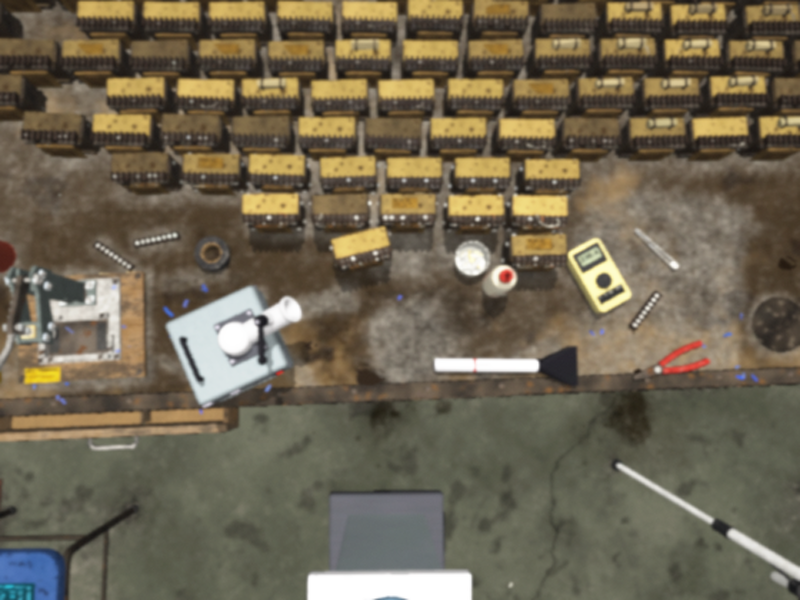

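View pics/side0.png

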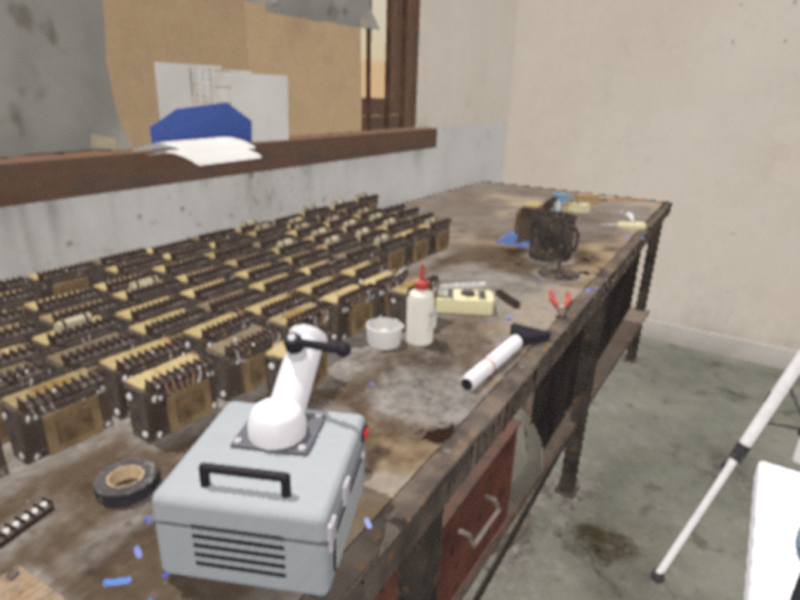

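The top view shows the pipe with its plain end at (435,365), the band at (475,365) and the lip at (577,366). The socket mouth is near (290,308) and the lever is near (262,340). In the side view the socket mouth is near (305,335), with the lever ball at (342,348). Next I'll view enlarged crops and read the depth.

```bash
python3 - <<'E'
import cv2,numpy as np,pickle
T=pickle.load(open("top.pkl","rb"));S=pickle.load(open("side.pkl","rb"))
def crop(c,x,y,w,h,k): return cv2.resize(c["pixels"][y:y+h,x:x+w,::-1],(w*k,h*k),interpolation=cv2.INTER_CUBIC)
a=crop(T,110,195,100,92,4)   # socket top: u=110+px/4
b=crop(S,160,215,100,92,4)
p=crop(T,295,230,120,40,6)[:,:720]
im=np.zeros((600,800,3),np.uint8);im[:368,:400]=a;im[:368,400:]=b;im[370:600,:720]=p[:230]
cv2.imwrite("pics/crop1.png",im)
open("h.py","w").write('''
import numpy as np,pickle
def P(c,u,v,d):
    u,v,d=[np.asarray(a,float) for a in(u,v,d)]
    q=np.stack([(u-c["cx"])/c["fx"]*d,(v-c["cy"])/c["fy"]*d,d],-1)
    return (q-c["t"])@c["R"]
def cloud(c):
    v,u=np.mgrid[:420,:560];X=P(c,u,v,c["depth"]);X[c["depth"]==0]=np.nan;return X
def tri(A,ua,B,ub):
    M=[];
    rows=[];rhs=[]
    for c,(u,v) in((A,ua),(B,ub)):
        for k,(p,f,o) in enumerate(((u,c["fx"],c["cx"]),(v,c["fy"],c["cy"]))):
            s=(p-o)/f;rows.append(c["R"][k]-s*c["R"][2]);rhs.append(s*c["t"][2]-c["t"][k])
    x,r,_,_=np.linalg.lstsq(np.array(rows),np.array(rhs),rcond=None);return x,np.array(rows)@x-rhs
''')
from h import *
X=cloud(T)
pix=T["pixels"].astype(int)
# pipe white
m=np.zeros((420,560),bool);m[240:272,300:385]=1
w=m&(X[:,:,2]>.008)&(pix.min(2)>150)
pts=X[w];print("pipe",w.sum(),pts.min(0).round(4),pts.max(0).round(4));
mm=np.zeros((420,560),bool);mm[235:275,300:410]=1
a=X[mm&(X[:,:,2]>.004)&(X[:,:,0]>.2)];
for lo in np.arange(a[:,1].min(),a[:,1].max(),.03):
    s=a[(a[:,1]>=lo)&(a[:,1]<lo+.03)];print(round(lo,3),s[:,0].mean().round(4),s[:,0].min().round(4),s[:,0].max().round(4),np.percentile(s[:,2],95).round(4))
# case top
mc=(abs(X[:,:,2]-.102)<.006);mc[:, :100]=0;mc[:,215:]=0;mc[:190]=0
q=X[mc];r=cv2.minAreaRect((q[:,:2]*1000).astype(np.float32));print("case",len(q),np.median(q[:,2]),r,cv2.boxPoints(r))
for n,c in(("T",T),("S",S)):
    Y=cloud(c);k=(Y[:,:,2]>.13)&(abs(Y[:,:,0]-.32)<.2)&(abs(Y[:,:,1]-.33)<.2);print(n,k.sum(),Y[k].min(0),Y[k].max(0))
E
```

```text
pipe 646 [ 0.5488 -0.3005  0.0099] [ 0.573  -0.0918  0.0311]
-0.382 0.5589 0.5196 0.5979 0.0188
-0.352 0.558 0.5054 0.5892 0.0231
-0.322 0.5588 0.5257 0.6157 0.0287
-0.292 0.5607 0.5116 0.616 0.0259
-0.262 0.5606 0.5434 0.581 0.0267
-0.232 0.5603 0.5062 0.6162 0.0266
-0.202 0.56 0.5265 0.5726 0.0259
-0.172 0.5613 0.5267 0.6136 0.0269
-0.142 0.5611 0.5211 0.6079 0.0267
-0.112 0.5597 0.507 0.5907 0.0267
case 3127 0.10093838693838286 ((599.0467529296875, 304.78265380859375), (171.9758758544922, 179.07211303710938), 24.118457794189453) [[483.97873 351.36566]
 [557.152   187.92609]
 [714.11475 258.19965]
 [640.9415  421.63922]]Traceback (most recent call last):
  File "<stdin>", line 40, in <module>
    return umr_minimum(a, axis, None, out, keepdims, initial, where)
ValueError: zero-size array to reduction operation minimum which has no identity
```

View pics/crop1.png

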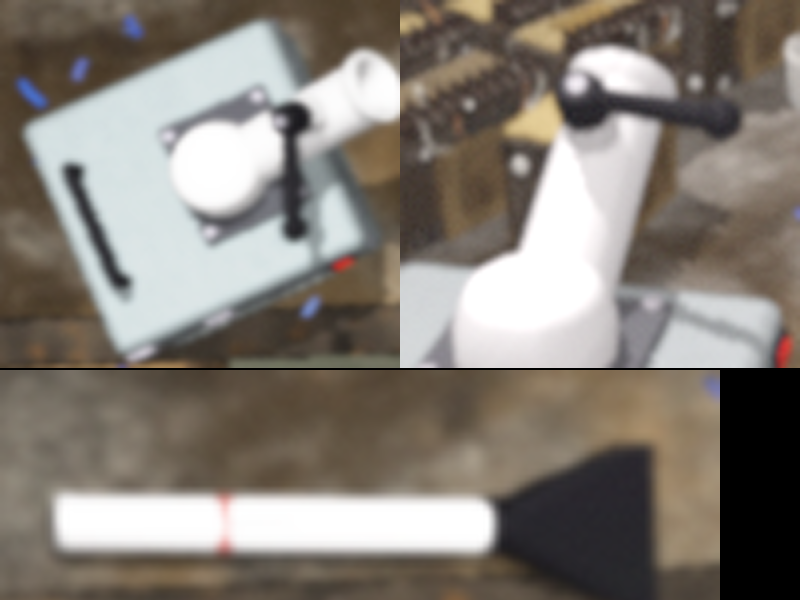

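The crops show the band at crop pixel (224,523), the plain end at x=55, and tube edges at y=492 and 552. The mouth centre is near (370,85) in the top crop. The lever hub is at (290,118) and its ball at (294,230), so the lever is at about 0.4 rad and still loose. Next I'll fit the socket from the depth.

```bash
python3 - <<'E'
import numpy as np,pickle
from scipy.optimize import least_squares
from h import *
T=pickle.load(open("top.pkl","rb"));S=pickle.load(open("side.pkl","rb"))
h=np.array([.4086,-.9127,0]);h/=np.linalg.norm(h)
d=h*np.cos(np.pi/6)+[0,0,.5]; xs=np.cross([0,0,1],h); ys=np.cross(d,xs)
print("d",d,"x",xs,"y",ys)
pts={}
for n,c in(("T",T),("S",S)):
    Y=cloud(c);pix=c["pixels"].astype(int)
    k=(Y[:,:,2]>.13)&(Y[:,:,2]<.35)&(np.hypot(Y[:,:,0]-.62,Y[:,:,1]-.25)<.16)&(pix.min(2)>120)
    p=Y[k]; pts[n]=p; print(n,len(p),p.min(0).round(3),p.max(0).round(3))
    b=(Y[:,:,2]>.12)&(np.hypot(Y[:,:,0]-.6,Y[:,:,1]-.25)<.16)&(pix.max(2)<70)
    print(" black",b.sum(),Y[b].min(0).round(3),Y[b].max(0).round(3))
    pts[n+"b"]=Y[b]
o=np.array([.6154,.2683,.15])
for n in("T","S","TS"):
    p=np.vstack([pts[a] for a in n]);q=p-o
    a,b,z=q@xs,q@ys,q@d
    # distance to axis line: restrict to tube part
    def f(v,z=z,a=a,b=b,full=False): return np.hypot(a-v[0],b-v[1])-.0205
    v=np.array([0,.02]);m=(z>0)&(z<1)
    for it in range(6):
        m=(z>.0)&(np.hypot(a-v[0],b-v[1])<.03);v=least_squares(lambda v:f(v)[m],v,loss="soft_l1",f_scale=.002).x
    r=np.hypot(a-v[0],b-v[1]);k=r<.03
    print(n,"off",v.round(4),"rms",f(v)[m].std(),"zpct",np.percentile(z[k],[50,95,98,99.5,100]).round(4))
    zz=np.percentile(z[k],99);print(" mouth guess",o+xs*v[0]+ys*v[1]+d*zz)
    for lo in np.arange(0,.13,.01):
        s=k&(z>=lo)&(z<lo+.01)
        if s.any():print("  ",lo.round(3),s.sum(),np.percentile(r[s],[10,50,90]).round(4),(a[s].mean()).round(4))
# triangulate: hub knob, ball, mouth centre from crop reads
tc=lambda x,y:(110+(x-1.5)/4,195+(y-1.5)/4); sc=lambda x,y:(160+(x-400-1.5)/4,215+(y-1.5)/4)
print("ball",tri(T,tc(294,231),S,sc(722,117)))
print("hub",tri(T,tc(291,117),S,sc(582,100)))
print("flange",tri(T,tc(372,88),S,sc(622,75)))
E
```

```text
d [ 0.35386236 -0.79043117  0.5       ] x [ 0.91271129  0.40860506 -0.        ] y [-0.20430253  0.45635565  0.8660254 ]
T 903 [0.561 0.161 0.13 ] [0.681 0.31  0.199]
 black 149 [0.537 0.213 0.121] [0.645 0.379 0.202]
S 1691 [0.581 0.165 0.13 ] [0.673 0.311 0.197]
 black 397 [0.531 0.217 0.12 ] [0.637 0.385 0.2  ]
T off [-0.01   -0.0013] rms 0.004823584314490168 zpct [0.0035 0.0954 0.0981 0.0996 0.1014]
 mouth guess [0.64168214 0.18520495 0.19843681]
   0.0 37 [0.0179 0.0207 0.0253] -0.0019
   0.01 31 [0.0176 0.0205 0.0266] -0.0007
   0.02 15 [0.0167 0.0184 0.0258] 0.0011
   0.03 12 [0.0193 0.0246 0.0283] -0.0125
   0.04 16 [0.0185 0.022  0.0274] -0.0127
   0.05 35 [0.017  0.0217 0.0273] -0.0071
   0.06 57 [0.0095 0.0199 0.0259] -0.0015
   0.07 45 [0.0135 0.0206 0.0272] -0.0018
   0.08 35 [0.0178 0.0209 0.0281] -0.0018
   0.09 48 [0.0142 0.0188 0.0268] -0.0032
   0.1 2 [0.0242 0.0261 0.028 ] -0.0039
S off [-0.0157 -0.0028] rms 0.00450128783283123 zpct [0.0182 0.0926 0.0963 0.0982 0.0995]
 mouth guess [0.63618038 0.18346901 0.19633725]
   0.0 94 [0.0179 0.0203 0.0266] -0.0049
   0.01 1
[... 644 characters left out ...]
 0.03 118 [0.0179 0.0215 0.0275] -0.0066
   0.04 162 [0.0153 0.0199 0.0268] -0.007
   0.05 153 [0.0074 0.0206 0.0265] -0.0087
   0.06 122 [0.0137 0.0219 0.0277] -0.006
   0.07 53 [0.0172 0.0224 0.028 ] -0.0045
   0.08 77 [0.0178 0.0201 0.027 ] -0.0053
   0.09 158 [0.0153 0.0197 0.0272] -0.0054
   0.1 2 [0.0264 0.0266 0.0269] -0.0039
ball (array([0.56778416, 0.21866006, 0.19419294]), array([ 6.83550439e-06,  9.89769797e-06, -1.19030474e-05, -1.57253163e-06]))
hub (array([0.6378448, 0.2231208, 0.1840603]), array([ 0.0005551 ,  0.00070513, -0.00087927, -0.00014762]))
flange (array([0.65757245, 0.17541753, 0.17287852]), array([ 2.30852479e-05,  3.02541518e-05, -3.73964255e-05, -5.89162154e-06]))
```

```bash
cat >> h.py <<'E'
def onplane(c,u,v,z):
    r=np.array([(u-c["cx"])/c["fx"],(v-c["cy"])/c["fy"],1])@c["R"];o=-c["R"].T@c["t"];return o+r*(z-o[2])/r[2]
E
python3 - <<'E'
import numpy as np,pickle
from scipy.optimize import least_squares
from h import *
T=pickle.load(open("top.pkl","rb"));S=pickle.load(open("side.pkl","rb"))
tc=lambda x,y:(295+(x-2.5)/6,230+(y-370-2.5)/6)
for n,x,y,z in(("end",55,522,.013),("band",224,523,.026),("tubeend",496,525,.013),("lip",653,525,.007)):print(n,onplane(T,*tc(x,y),z).round(4))
P3=[]
for c in(T,S):
    Y=cloud(c);pix=c["pixels"].astype(int)
    P3.append(Y[(Y[:,:,2]>.115)&(Y[:,:,2]<.35)&(np.hypot(Y[:,:,0]-.63,Y[:,:,1]-.22)<.13)&(pix.min(2)>110)])
def ax(az): 
    h=np.array([np.cos(az),np.sin(az),0]);d=h*np.cos(np.pi/6)+[0,0,.5];x=np.cross([0,0,1],h);return x,np.cross(d,x),d
for name,p in(("T",P3[0]),("S",P3[1]),("TS",np.vstack(P3))):
  for free in(0,1):
    M=np.array([.658,.168,.174]);v=np.array([0,0,np.radians(-65.9)])
    for it in range(8):
        x,y,d=ax(v[2]);q=p-M;a=q@x-v[0];b=q@y-v[1];z=q@d;r=np.hypot(a,b)
        m=(z>-.07)&(z<-.014)&(r>.012)&(r<.028)
        def f(w):
            w=np.array([w[0],w[1],w[2] if free else v[2]]);x,y,d=ax(w[2]);q=p[m]-M;return np.hypot(q@x-w[0],q@y-w[1])-.0205
        w=least_squares(f,v,loss="soft_l1",f_scale=.001).x;v=w if free else np.r_[w[:2],v[2]]
    x,y,d=ax(v[2]);k=(r<.03)&(z>-.02)
    print(name,free,m.sum(),v[:2].round(4),np.degrees(v[2]).round(2),f(v).std().round(4),"z",np.sort(z[k])[-30::5].round(4),"axis point",(M+x*v[0]+y*v[1]).round(4))
E
```

```text
end [ 0.5618 -0.0922  0.013 ]
band [ 0.5607 -0.1716  0.026 ]
tubeend [ 0.5591 -0.3051  0.013 ]
lip [ 0.5587 -0.3832  0.007 ]
T 0 262 [ 0.005  -0.0026] -65.9 0.0025 z [-0.0075 -0.0074 -0.0071 -0.0067 -0.0064 -0.0061] axis point [0.6631 0.1689 0.1717]
T 1 263 [ 0.004  -0.0025] -67.62 0.0025 z [-0.0077 -0.0076 -0.0072 -0.0068 -0.0063 -0.006 ] axis point [0.6621 0.1683 0.1718]
S 0 414 [ 0.0028 -0.0037] -65.9 0.0016 z [-0.0098 -0.0095 -0.0089 -0.0086 -0.0082 -0.0074] axis point [0.6614 0.1674 0.1708]
S 1 414 [ 0.0028 -0.0037] -65.99 0.0016 z [-0.0098 -0.0095 -0.0089 -0.0086 -0.0082 -0.0074] axis point [0.6613 0.1674 0.1708]
TS 0 671 [ 0.0034 -0.0034] -65.9 0.0022 z [-0.0074 -0.0073 -0.0071 -0.0067 -0.0064 -0.0061] axis point [0.6618 0.1679 0.1711]
TS 1 670 [ 0.0035 -0.0034] -65.7 0.0022 z [-0.0074 -0.0072 -0.0071 -0.0067 -0.0064 -0.0062] axis point [0.6619 0.1679 0.1711]
```

Emit:
{"name": "servo_tool", "arguments": {
  "motion": [
    [[0,0,-1,8.5,-1],[0,0,-1,17,-1],[0,0,-1,25.5,-1],[0,0,-1,34,-1],[0,0,-1,42.5,-1]]
  ]
}}

```text
time_s: 0.6
eef_pos: [0.1669, 0.5499, 0.2658]
eef_rot: [-0.0, 0.498, 0.867, -0.001]
wrist_force: [-0.6, -1.2, 0.2]
opening: 1.001
grasp_force: 0.0
```

Socket mouth ≈ (0.6595, 0.173, 0.168), azimuth −65.8°. Pipe origin ≈ (0.560, −0.242), azimuth 89.4°. Moving over to the pipe.

Emit:
{"name": "servo_tool", "arguments": {
  "motion": [
    [[-4.9,-0.33,0,0,-1],[-9.8,-0.66,0,0,-1],[-14.7,-0.99,0,0,-1],[-19.6,-1.3,0,0,-1],[-24.5,-1.65,0,0,-1]]
  ]
}}

```text
time_s: 1.1
eef_pos: [0.2778, 0.3292, 0.266]
eef_rot: [0.0, 0.495, 0.869, -0.0]
wrist_force: [0.7, 0.0, 0.1]
opening: 1.001
grasp_force: 0.0
```

Emit:
{"name": "servo_tool", "arguments": {
  "motion": [
    [[-4.9,-0.33,0,0,-1],[-9.8,-0.66,0,0,-1],[-14.7,-0.99,0,0,-1],[-19.6,-1.3,0,0,-1],[-24.5,-1.65,0,0,-1]]
  ]
}}

```text
time_s: 1.6
eef_pos: [0.3884, 0.1098, 0.2663]
eef_rot: [0.0, 0.495, 0.869, 0.0]
wrist_force: [0.5, 0.5, -0.2]
opening: 1.002
grasp_force: 0.0
```

Emit:
{"name": "servo_tool", "arguments": {
  "motion": [
    [[-4.9,-0.33,0,0,-1],[-9.8,-0.66,0,0,-1],[-14.7,-0.99,0,0,-1],[-19.6,-1.3,0,0,-1],[-24.5,-1.65,0,0,-1]]
  ]
}}

```text
time_s: 2.1
eef_pos: [0.499, -0.1096, 0.266]
eef_rot: [-0.0, 0.496, 0.869, 0.0]
wrist_force: [0.2, -0.0, -0.5]
opening: 0.998
grasp_force: 0.0
```

```bash
cat >> h.py <<'E'
def rel(target,az,o=None):
    """cm shift in tool axes and twist to bring TCP to target with tool-x azimuth az(deg)"""
    from scipy.spatial.transform import Rotation as Ro
    if o is None:
        from bench import ctrl; o=ctrl.get_obs()
    w,x,y,z=o["eef_rot"];R=Ro.from_quat([x,y,z,w]).as_matrix()
    a=np.degrees(np.arctan2(R[1,0],R[0,0]))
    print("tcp",o["eef_pos"].round(4),"az",a.round(2),"q",o["q"].round(2),"F",o["wrist_force"].round(1))
    print("rel",(R.T@(np.array(target)-o["eef_pos"])*100).round(2),"twist",round((a-az+180)%360-180,2))
E
python3 - <<'E'
from h import *
rel([.5602,-.242,.12],89.4)
T=pickle.load(open("top.pkl","rb"))
for u,v,z in((360,248,.092),(506,275,.156),(498,285,.1)):print(onplane(T,u*.7,v*.7,z).round(3))
E
```

```text
tcp [ 0.499  -0.1096  0.266 ] az 120.58 q [-0.45  0.03  1.75  0.    1.36 -0.98] F [ 0.2 -0.  -0.5]
rel [-14.51  -1.47  14.59] twist 31.18
[0.784 0.054 0.092]
[ 0.721 -0.213  0.156]
[ 0.71  -0.209  0.1  ]
```

Emit:
{"name": "servo_tool", "arguments": {
  "motion": [
    [[-3,-0.3,3,7,-1],[-6,-0.6,6,14,-1],[-9,-0.9,9,21,-1],[-12,-1.2,12,27,-1],[-14.5,-1.47,14.6,31.2,-1]]
  ]
}}

```text
time_s: 2.6
eef_pos: [0.5597, -0.241, 0.118]
eef_rot: [-0.001, 0.712, 0.702, -0.0]
wrist_force: [0.3, 0.2, 0.6]
opening: 0.998
grasp_force: 0.0
```

```bash
python3 - <<'E'
from h import *
from bench import ctrl
import cv2
rel([.5602,-.242,.028],89.4)
c=ctrl.camera("wrist");pickle.dump(c,open("w1.pkl","wb"));cv2.imwrite("pics/w1.png",c["pixels"][:,:,::-1]);print(c["fx"],c["cx"],c["cy"],c["hand_eye"],ctrl.tip_reach)
E
```

```text
tcp [ 0.5597 -0.241   0.118 ] az 89.15 q [-0.6   0.41  1.62 -0.    1.12 -0.59] F [0.3 0.2 0.6]
rel [-0.1   0.07  9.  ] twist -0.25
325.19226210127806 279.80882843955726 213.07227202560904 [[ 2.67005191e-04 -9.53954320e-01 -2.99951801e-01  7.71207505e-02]
 [ 9.99999964e-01  2.48386809e-04  1.00201137e-04  4.72591040e-04]
 [-2.10832369e-05 -2.99951817e-01  9.53954353e-01 -1.17074075e-01]
 [ 0.00000000e+00  0.00000000e+00  0.00000000e+00  1.00000000e+00]] 0.025
```

View pics/w1.png

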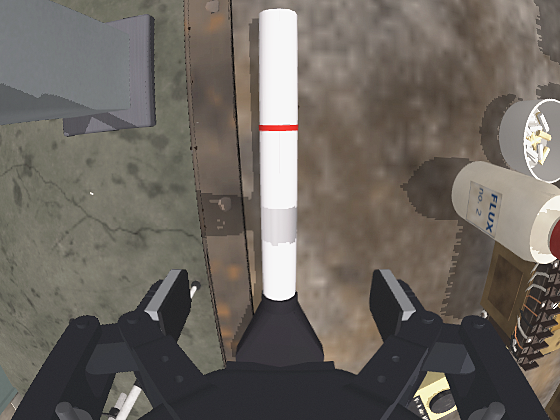

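The wrist view shows the pipe centred between the fingers (column 279). The band at (279,128) lies 68 mm ahead of the TCP, which agrees with the top camera. Descending to grasp.

Emit:
{"name": "servo_tool", "arguments": {
  "motion": [
    [[0,0,3.5,0,-1],[-0.1,0.07,7,0,-1],[-0.1,0.07,8.9,0,-1],[-0.1,0.07,8.9,0,1],[-0.1,0.07,8.9,0,1]]
  ]
}}

```text
time_s: 3.15
eef_pos: [0.5605, -0.2407, 0.0314]
eef_rot: [-0.0, 0.711, 0.704, -0.0]
wrist_force: [-0.5, -0.3, 0.7]
opening: 0.687
grasp_force: 0.0
```

Emit:
{"name": "servo_tool", "arguments": {
  "motion": [
    [[0,0,0,0,1],[0,0,0,0,1],[0,0,0,0,1],[0,0,0,0,1]]
  ]
}}

```text
time_s: 3.55
eef_pos: [0.5618, -0.2416, 0.0334]
eef_rot: [0.002, 0.711, 0.703, 0.0]
wrist_force: [-1.4, 0.5, 7.5]
opening: 0.279
grasp_force: 59.5
```

Emit:
{"name": "servo_tool", "arguments": {
  "motion": [
    [[0,0,-2,0,1],[0,0,-6,0,1],[0,0,-11,0,1],[0,0,-16,0,1],[0,0,-18,0,1]]
  ]
}}

```text
time_s: 4.05
eef_pos: [0.5628, -0.2422, 0.2181]
eef_rot: [0.005, 0.711, 0.704, 0.001]
wrist_force: [0.5, -0.2, -1.0]
opening: 0.274
grasp_force: 59.1
```

```bash
python3 - <<'E'
from h import *
from bench import ctrl
import cv2
rel([.738,-.0025,.21],114.2)
T=ctrl.camera("top");S=ctrl.camera("side");pickle.dump((T,S),open("l1.pkl","wb"))
a=cv2.resize(T["pixels"][200:300,280:420,::-1],(560,400),interpolation=cv2.INTER_CUBIC)
b=cv2.resize(S["pixels"][130:330,250:520,::-1],(270,200))
b=cv2.resize(S["pixels"][150:300,270:420,::-1],(600,600),interpolation=cv2.INTER_CUBIC)
cv2.imwrite("pics/l1.png",b)
E
```

```text
tcp [ 0.5628 -0.2422  0.2181] az 89.42 q [-0.6   0.29  1.55  0.    1.29 -0.59] F [ 0.5 -0.2 -1. ]
rel [24.14 17.28  0.82] twist -24.78
```

View pics/l1.png

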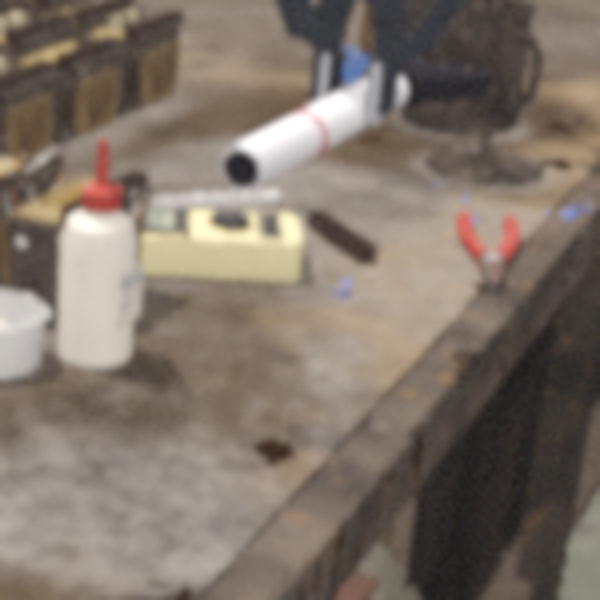

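The side view shows the pipe held roughly level, with the plain end at crop (243,165) and the fingers on the tube beyond the band. Next I'll measure how it sits in the hand while moving on.

```bash
python3 - <<'E'
from h import *
T,S=pickle.load(open("l1.pkl","rb"))
for c in(T,S):
    X=cloud(c);w=(X[:,:,2]>.15)&(X[:,:,2]<.25)&(abs(X[:,:,0]-.562)<.03)&(X[:,:,1]>-.4)&(X[:,:,1]<-.05)&(c["pixels"].min(2)>110)
    p=X[w];print(len(p),p.min(0).round(4),p.max(0).round(4))
    for lo in np.arange(-.22,-.08,.02):
        s=p[(p[:,1]>=lo)&(p[:,1]<lo+.02)]
        if len(s):print(lo.round(2),len(s),s.mean(0).round(4),np.percentile(s[:,2],[5,50,95]).round(4))
E
```

```text
593 [ 0.5538 -0.2315  0.1856] [ 0.579  -0.0923  0.2132]
-0.22 79 [ 0.5648 -0.2101  0.2063] [0.202  0.2063 0.21  ]
-0.2 84 [ 0.5649 -0.1901  0.2062] [0.201  0.2064 0.2104]
-0.18 81 [ 0.5653 -0.1701  0.206 ] [0.2004 0.2065 0.2102]
-0.16 86 [ 0.5657 -0.1498  0.2056] [0.199  0.2063 0.2104]
-0.14 91 [ 0.5663 -0.13    0.2051] [0.1976 0.2058 0.2103]
-0.12 91 [ 0.5665 -0.1096  0.2055] [0.1985 0.2064 0.21  ]
-0.1 40 [ 0.5667 -0.0952  0.2023] [0.1884 0.2047 0.21  ]
519 [ 0.5372 -0.3034  0.1864] [ 0.588  -0.0922  0.2352]
-0.22 41 [ 0.5561 -0.2101  0.2048] [0.1937 0.2069 0.2112]
-0.2 44 [ 0.5566 -0.19    0.2042] [0.1925 0.2064 0.2113]
-0.18 45 [ 0.5575 -0.17    0.2041] [0.1911 0.2059 0.2116]
-0.16 50 [ 0.5577 -0.1504  0.2046] [0.1943 0.2051 0.2112]
-0.14 49 [ 0.5582 -0.1302  0.2043] [0.1925 0.2057 0.2109]
-0.12 55 [ 0.5586 -0.1099  0.2043] [0.1924 0.2069 0.2109]
-0.1 57 [ 0.563  -0.0954  0.1996] [0.1874 0.2004 0.2106]
```

Emit:
{"name": "servo_tool", "arguments": {
  "motion": [
    [[4,2.5,-0.4,-5,1],[8,5,-0.8,-10,1],[12,8,-1.2,-15,1],[16,11,-1.6,-20,1],[19,14,-2,-24.8,1]]
  ]
}}

```text
time_s: 4.65
eef_pos: [0.7024, -0.0493, 0.2289]
eef_rot: [-0.002, 0.541, 0.841, -0.0]
wrist_force: [0.4, -0.6, -1.0]
opening: 0.273
grasp_force: 59.3
```

The pipe axis sits 21 mm below the TCP, level, with its origin at the TCP. The tool can't tilt, so I'll pivot the pipe in the pads. The plan is to pass the plain end under the socket's overhanging rim and raise the grip until the pipe stands at 30°.

Emit:
{"name": "servo_tool", "arguments": {
  "motion": [
    [[1.4,2.6,1,0,1],[2.8,5.2,3,0,1],[2.8,5.2,5.5,0,1],[2.8,5.2,7.5,0,1],[2.8,5.2,8.1,0,1]]
  ]
}}

```text
time_s: 5.15
eef_pos: [0.7354, -0.0045, 0.144]
eef_rot: [-0.004, 0.543, 0.84, -0.002]
wrist_force: [-0.7, -0.8, -1.5]
opening: 0.276
grasp_force: 59.3
```

```bash
python3 - <<'E'
from h import *
rel([.7135,.0523,.148],114.2)
from bench import ctrl
import cv2
S=ctrl.camera("side");T=ctrl.camera("top");pickle.dump((T,S),open("l2.pkl","wb"))
im=np.hstack([cv2.resize(S["pixels"][180:310,160:290,::-1],(400,400),interpolation=cv2.INTER_CUBIC),cv2.resize(T["pixels"][180:310,150:280,::-1],(400,400),interpolation=cv2.INTER_CUBIC)])
cv2.imwrite("pics/l2.png",im)
E
```

```text
tcp [ 0.7354 -0.0045  0.144 ] az 114.24 q [-0.17  0.63  1.23 -0.    1.29 -0.59] F [-0.7 -0.8 -1.5]
rel [ 6.08  0.34 -0.38] twist 0.04
```

View pics/l2.png

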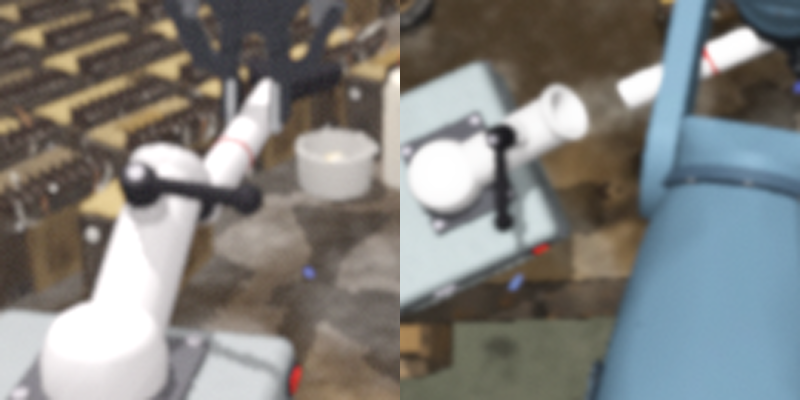

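The top view shows the pipe in line with the socket, its plain end (620,100) about 45 px short of the mouth (570,110). The side view confirms it lies lower than the mouth. Advancing under the rim, then lifting in an arc.

Emit:
{"name": "servo_tool", "arguments": {
  "motion": [
    [[1.5,0.1,0,0,1],[3,0.2,0,0,1],[4.5,0.2,0,0,1],[6,0.2,0,0,1],[6,0.2,0,0,1]]
  ]
}}

```text
time_s: 5.75
eef_pos: [0.7147, 0.0529, 0.1504]
eef_rot: [-0.0, 0.542, 0.84, 0.0]
wrist_force: [0.1, -0.0, -4.8]
opening: 0.276
grasp_force: 59.1
```

Emit:
{"name": "servo_tool", "arguments": {
  "motion": [
    [[0,0,-0.5,0,1],[0,0,-1,0,1],[0.1,0,-1.5,0,1],[0.2,0,-2,0,1],[0.2,0,-2.5,0,1]]
  ]
}}

```text
time_s: 6.25
eef_pos: [0.715, 0.0514, 0.1761]
eef_rot: [0.0, 0.543, 0.84, -0.0]
wrist_force: [-1.1, -2.5, -3.7]
opening: 0.275
grasp_force: 59.3
```

```bash
python3 - <<'E'
from h import *
rel([.7135,.0523,.148],114.2)
E
```

```text
tcp [0.715  0.0514 0.1761] az 114.2 q [-0.09  0.56  1.27 -0.    1.31 -0.52] F [-1.1 -2.5 -3.7]
rel [ 0.14 -0.1   2.81] twist 0.0
```

Emit:
{"name": "servo_tool", "arguments": {
  "motion": [
    [[0.15,0,-0.7,0,1],[0.3,0,-1.4,0,1],[0.5,0,-2.1,0,1],[0.7,0,-2.8,0,1],[0.8,0,-3.4,0,1]]
  ]
}}

```text
time_s: 6.75
eef_pos: [0.7113, 0.06, 0.2099]
eef_rot: [-0.0, 0.543, 0.84, 0.0]
wrist_force: [1.2, -0.7, -4.3]
opening: 0.274
grasp_force: 59.0
```

Emit:
{"name": "servo_tool", "arguments": {
  "motion": [
    [[0,0,-0.2,0,1],[0,0,-0.3,0,1],[0,0,-0.3,0,1]]
  ]
}}

```text
time_s: 7.05
eef_pos: [0.7114, 0.0594, 0.2121]
eef_rot: [-0.0, 0.543, 0.84, 0.0]
wrist_force: [-0.3, -0.2, -4.3]
opening: 0.27
grasp_force: 59.1
```

```bash
cat > pipe.py <<'E'
from h import *
from bench import ctrl
import cv2,sys
from scipy.optimize import least_squares
def look(name,guess):
    """fit the 26 mm tube near a guess line (point, dir) in both views"""
    g,e=[np.array(a,float) for a in guess];e/=np.linalg.norm(e)
    T=ctrl.camera("top");S=ctrl.camera("side");pickle.dump((T,S),open(name+".pkl","wb"))
    for n,P3 in(("T",[T]),("S",[S]),("TS",[T,S])):
        pts=[]
        for c in P3:
            X=cloud(c);pts.append(X[(c["pixels"].min(2)>110)&~np.isnan(X[:,:,0])])
        p=np.vstack(pts);u=np.cross(e,[0,0,1]);u/=np.linalg.norm(u);w=np.cross(u,e)
        v=np.zeros(4)
        def res(v,q):
            z=q@e;return np.hypot(q@u-v[0]-v[2]*z,q@w-v[1]-v[3]*z)-.013
        q=p-g;q=q[(abs(q@e)<.055)]
        for i in range(8):
            m=abs(res(v,q)+.002)<(.016 if i<3 else .007)
            if m.sum()<20:break
            v=least_squares(res,v,args=(q[m],),loss="soft_l1",f_scale=.001).x
        d=e+v[2]*u+v[3]*w;d/=np.linalg.norm(d)
        print(n,m.sum(),"pt",(g+v[0]*u+v[1]*w).round(4),"elev",np.degrees(np.arcsin(d[2])).round(1),"az",np.degrees(np.arctan2(d[1],d[0])).round(1))
    return T,S
E
python3 - <<'E'
from pipe import *
rel([.7135,.0523,.148],114.2)
o=ctrl.get_obs();d=np.array([.355,-.790,.5]);g=o["eef_pos"]-[0,0,.021]
T,S=look("l3",(g+d*.03,d));look("l3",(g-d*.05,d))
cv2.imwrite("pics/l3.png",np.hstack([cv2.resize(S["pixels"][170:300,160:290,::-1],(400,400),interpolation=cv2.INTER_CUBIC),cv2.resize(T["pixels"][160:290,170:300,::-1],(400,400),interpolation=cv2.INTER_CUBIC)]))
E
```

```text
tcp [0.7114 0.0594 0.2121] az 114.22 q [-0.08  0.52  1.25  0.    1.37 -0.51] F [-0.3 -0.2 -4.3]
rel [-0.74 -0.1   6.41] twist 0.02
T 3 pt [0.7221 0.0357 0.2061] elev 30.0 az -65.8
S 266 pt [0.7231 0.0331 0.2012] elev 26.2 az -66.1
TS 269 pt [0.7231 0.0331 0.2012] elev 26.2 az -66.2
T 259 pt [0.6954 0.0994 0.1657] elev 26.1 az -66.5
S 482 pt [0.6938 0.0987 0.1657] elev 26.2 az -65.9
TS 741 pt [0.6943 0.099  0.1657] elev 26.1 az -66.6
```

View pics/l3.png

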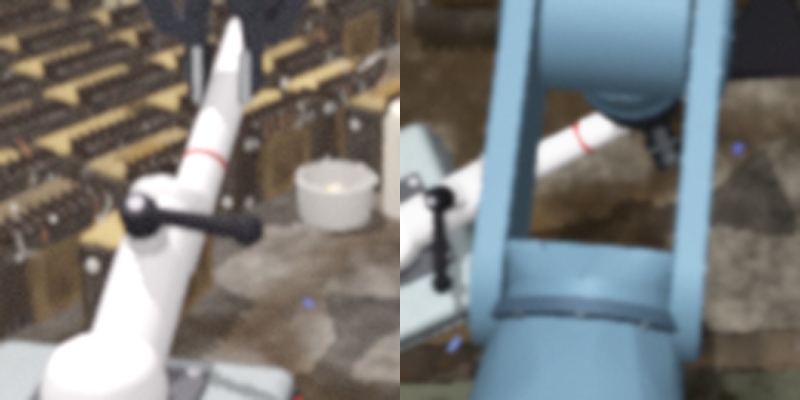

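The side view shows the pipe tilted under the socket with the band at (205,155). The fit gives 26.1° elevation at azimuth −66°, and both views agree. It needs about 4° more.

Emit:
{"name": "servo_tool", "arguments": {
  "motion": [
    [[0.1,0,-0.3,0,1],[0.3,0,-0.7,0,1],[0.3,0,-0.8,0,1],[0.3,0,-0.8,0,1]]
  ]
}}

```text
time_s: 7.65
eef_pos: [0.7105, 0.062, 0.2208]
eef_rot: [0.0, 0.543, 0.84, 0.0]
wrist_force: [1.5, 0.1, -4.4]
opening: 0.273
grasp_force: 59.0
```

```bash
python3 - <<'E'
from pipe import *
rel([.7135,.0523,.148],114.2)
o=ctrl.get_obs();d=np.array([.355,-.790,.5]);g=o["eef_pos"]-[0,0,.021]
look("l4",(g-d*.05,d))
A=np.array([.6618,.1679,.1711]);M=A-.0065*d
E
```

```text
tcp [0.7105 0.062  0.2208] az 114.22 q [-0.08  0.51  1.25 -0.    1.38 -0.5 ] F [ 1.5  0.1 -4.4]
rel [-1.   -0.13  7.28] twist 0.02
T 253 pt [0.6946 0.0999 0.171 ] elev 30.2 az -65.6
S 523 pt [0.6931 0.0992 0.1709] elev 30.1 az -65.4
TS 776 pt [0.6935 0.0994 0.1709] elev 30.0 az -66.0
```

The pipe is now at 30.0° with azimuth matching, parallel to the bore and 38 mm below its axis. Backing out along the axis, then rising into line with the bore.

Emit:
{"name": "servo_tool", "arguments": {
  "motion": [
    [[-0.3,0,0.45,0,1],[-1.3,0,0,0,1],[-2.5,0,-0.8,0,1],[-3.6,0,-1.5,0,1],[-4.6,-0.1,-2.1,0,1]]
  ]
}}

```text
time_s: 8.25
eef_pos: [0.7294, 0.018, 0.2432]
eef_rot: [0.001, 0.543, 0.839, 0.0]
wrist_force: [-0.1, -0.7, -2.7]
opening: 0.27
grasp_force: 59.8
```

Emit:
{"name": "servo_tool", "arguments": {
  "motion": [
    [[0.5,0,-0.9,0,1],[1,0,-1.8,0,1],[1.6,0,-2.8,0,1],[2.1,0,-3.7,0,1],[2.1,0,-3.7,0,1]]
  ]
}}

```text
time_s: 8.75
eef_pos: [0.7201, 0.0403, 0.281]
eef_rot: [0.001, 0.542, 0.84, 0.001]
wrist_force: [1.1, -0.2, -0.5]
opening: 0.272
grasp_force: 59.8
```

```bash
python3 - <<'E'
from pipe import *
rel([.7135,.0523,.148],114.2)
o=ctrl.get_obs();d=np.array([.355,-.790,.5]);g=o["eef_pos"]-[0,0,.026]
T,S=look("l5",(g-d*.07,d))
cv2.imwrite("pics/l5.png",np.hstack([cv2.resize(S["pixels"][170:300,160:290,::-1],(400,400),interpolation=cv2.INTER_CUBIC),cv2.resize(T["pixels"][160:290,170:300,::-1],(400,400),interpolation=cv2.INTER_CUBIC)]))
E
```

```text
tcp [0.7201 0.0403 0.281 ] az 114.32 q [-0.11  0.49  1.17  0.    1.49 -0.53] F [ 1.1 -0.2 -0.5]
rel [ 1.38 -0.15 13.3 ] twist 0.12
T 315 pt [0.6953 0.0982 0.224 ] elev 27.0 az -65.2
S 563 pt [0.6935 0.0968 0.2231] elev 26.3 az -65.2
TS 877 pt [0.694  0.0972 0.2234] elev 26.6 az -64.9
```

View pics/l5.png

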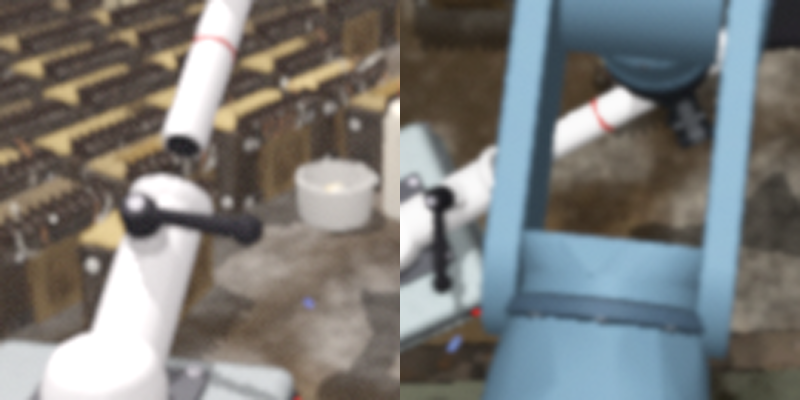

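The side view shows the plain end at (183,143) above the mouth and the band at (213,43). The pipe sagged to 26.6° once unloaded, so the plain end sits about 11 mm above the bore axis. I'll lower it to centre the end, then enter slowly and let the bore straighten it.

Emit:
{"name": "servo_tool", "arguments": {
  "motion": [
    [[-0.3,0,0.5,0,1],[-0.55,0,0.95,0,1],[-0.1,0,1.2,0,1],[0.3,0,1.45,0,1],[0.3,0,1.45,0,1]]
  ]
}}

```text
time_s: 9.35
eef_pos: [0.7179, 0.0422, 0.2629]
eef_rot: [-0.001, 0.543, 0.84, -0.0]
wrist_force: [0.2, 0.1, -1.5]
opening: 0.275
grasp_force: 59.8
```

```bash
python3 - <<'E'
from pipe import *
T,S=pickle.load(open("l5.pkl","rb"))
A=np.array([.6618,.1679,.1711]);d=np.array([.355,-.790,.5]);M=A-.0065*d;xs=np.array([.912,.409,0]);ys=np.cross(d,xs)
def alongline(c,u,v,p,e):
    o=-c["R"].T@c["t"];r=np.array([(u-c["cx"])/c["fx"],(v-c["cy"])/c["fy"],1])@c["R"]
    s,_=np.linalg.lstsq(np.stack([e,-r],1),o-p,rcond=None)[0];return s
el,az=np.radians([26.6,-65.2]);e=np.array([np.cos(el)*np.cos(az),np.cos(el)*np.sin(az),np.sin(el)]);p=np.array([.694,.0972,.2234])
s=alongline(S,160+213*.325,170+46*.325,p,e);b=p+s*e;print("band z_s side",(b-M)@d,(b-M)@ys,(b-M)@xs)
s=alongline(T,170+199*.325,160+117*.325,p,e);b=p+s*e;print("band z_s top",(b-M)@d)
s=alongline(S,160+184*.325,170+145*.325,p,e);b=p+s*e;print("end z_s side",(b-M)@d,(b-M)@ys,(b-M)@xs)
rel([.7135,.0523,.148],114.2)
o=ctrl.get_obs();g=o["eef_pos"]-[0,0,.026]
look("l6",(g-d*.07,d))
E
```

```text
band z_s side 0.11829216546930456 0.005361743614119868 0.0006394606044004617
band z_s top 0.10751011480924653
end z_s side 0.03388181039719946 0.010368969131315367 -0.0002118256420462778
tcp [0.7179 0.0422 0.2629] az 114.24 q [-0.11  0.49  1.19  0.    1.46 -0.53] F [ 0.2  0.1 -1.5]
rel [ 1.09  0.03 11.49] twist 0.04
T 307 pt [0.6927 0.1    0.2061] elev 26.8 az -64.7
S 568 pt [0.6914 0.0996 0.2065] elev 26.2 az -65.2
TS 875 pt [0.6917 0.0997 0.2064] elev 26.3 az -64.9
```

Plain end is about 2 cm from the mouth and centred within 3 mm. Entering the flare.

Emit:
{"name": "servo_tool", "arguments": {
  "motion": [
    [[0.5,0,0.25,0,1],[1,0,0.5,0,1],[1.6,0,0.8,0,1],[2.1,0,1.05,0,1],[2.6,0,1.3,0,1]]
  ]
}}

```text
time_s: 9.95
eef_pos: [0.7075, 0.0658, 0.2505]
eef_rot: [-0.0, 0.543, 0.84, -0.0]
wrist_force: [-0.2, 0.1, -1.7]
opening: 0.269
grasp_force: 59.8
```

Emit:
{"name": "servo_tool", "arguments": {
  "motion": [
    [[0.4,0,0.1,0,1],[0.9,0,0.2,0,1],[0.9,0,0.2,0,1]]
  ]
}}

```text
time_s: 10.25
eef_pos: [0.7045, 0.0732, 0.2495]
eef_rot: [0.001, 0.543, 0.84, -0.0]
wrist_force: [0.1, 0.4, -2.1]
opening: 0.272
grasp_force: 59.8
```

```bash
python3 - <<'E'
from pipe import *
rel([.7135,.0523,.148],114.2)
A=np.array([.6618,.1679,.1711]);d=np.array([.355,-.790,.5]);xs=np.array([.912,.409,0]);ys=np.cross(d,xs)
o=ctrl.get_obs();g=o["eef_pos"]-[0,0,.026]
for p in(A+.09*d,):
    look("l7",(p,d))
E
```

```text
tcp [0.7045 0.0732 0.2495] az 114.21 q [-0.06  0.48  1.24 -0.    1.42 -0.49] F [ 0.1  0.4 -2.1]
rel [-2.25 -0.05 10.16] twist 0.01
T 198 pt [0.6961 0.0951 0.2117] elev 26.7 az -65.5
S 534 pt [0.6946 0.0945 0.2119] elev 27.2 az -65.1
TS 732 pt [0.6948 0.0947 0.2119] elev 27.2 az -65.6
```

Emit:
{"name": "servo_tool", "arguments": {
  "motion": [
    [[0.5,0,0.15,0,1],[1,0,0.3,0,1],[1.5,0,0.45,0,1],[2,0,0.6,0,1],[2.4,0,0.75,0,1]]
  ]
}}

```text
time_s: 10.85
eef_pos: [0.6941, 0.0957, 0.2411]
eef_rot: [0.0, 0.543, 0.84, -0.0]
wrist_force: [0.8, -2.1, -2.6]
opening: 0.273
grasp_force: 59.4
```

```bash
python3 - <<'E'
from pipe import *
rel([.7135,.0523,.148],114.2)
A=np.array([.6618,.1679,.1711]);d=np.array([.355,-.790,.5])
T,S=look("l8",(A+.06*d,d))
cv2.imwrite("pics/l8.png",np.hstack([cv2.resize(S["pixels"][170:300,160:290,::-1],(400,400),interpolation=cv2.INTER_CUBIC),cv2.resize(T["pixels"][160:290,170:300,::-1],(400,400),interpolation=cv2.INTER_CUBIC)]))
E
```

```text
tcp [0.6941 0.0957 0.2411] az 114.22 q [-0.03  0.47  1.27 -0.    1.4  -0.45] F [ 0.8 -2.1 -2.6]
rel [-4.75 -0.01  9.31] twist 0.02
T 183 pt [0.6842 0.1206 0.2004] elev 29.5 az -65.4
S 612 pt [0.6827 0.1199 0.2005] elev 29.3 az -65.2
TS 796 pt [0.6829 0.12   0.2005] elev 29.3 az -65.7
```

View pics/l8.png

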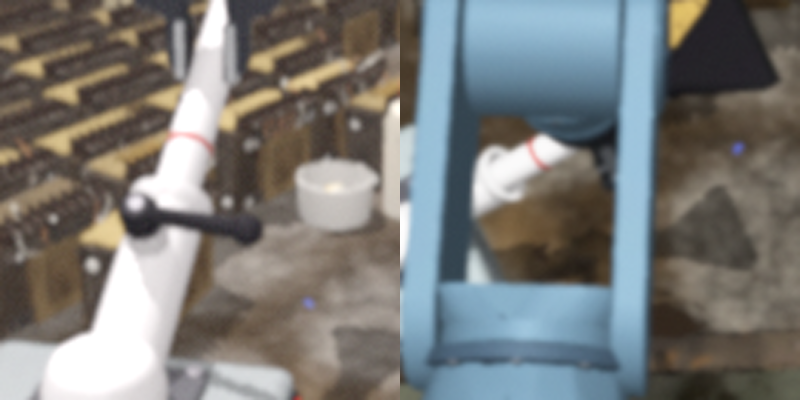

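The side view shows the pipe in the socket with the band at (192,140). It has straightened to 29.3°. From here I'll find the band in code, using the red pixels and their depth.

```bash
cat >> pipe.py <<'E'
A=np.array([.6618,.1679,.1711]);d=np.array([.355,-.790,.5]);d/=np.linalg.norm(d);xs=np.array([.912,.409,0]);ys=np.cross(d,xs);M=A-.0065*d
def wristcloud(c,o):
    from scipy.spatial.transform import Rotation as Ro
    v,u=np.mgrid[:420,:560];x=(u-c["cx"])/c["fx"];y=(v-c["cy"])/c["fy"];t=np.hypot(x,y)+1e-9
    s=np.tan(t)/t;D=c["depth"];q=np.stack([x*s*D,y*s*D,D],-1)
    H=c["hand_eye"];q=q@H[:3,:3].T+H[:3,3]
    w,a,b,e=o["eef_rot"];R=Ro.from_quat([a,b,e,w]).as_matrix();X=q@R.T+o["eef_pos"];X[D==0]=np.nan;return X
def band(clouds):
    for n,(X,pix) in clouds.items():
        p=pix.astype(int);q=X-M;z=q@d;r=np.hypot(q@xs,q@ys)
        red=(p[:,:,0]-p[:,:,1:].max(2)>35)&(r<.022)&(z>-.03)&(z<.15)
        s=z[red];print(n,"band n",red.sum(),"z_s mm",np.percentile(s,[10,50,90]).round(4)*1000 if len(s) else None,end=" | ")
        rim=(p.min(2)>90)&(r>.0195)&(r<.027)&(z>-.02)&(z<.02);s=z[rim]
        print("rim n",rim.sum(),np.percentile(s,[50,80,90,97]).round(4)*1000 if len(s) else None)
E
python3 - <<'E'
from pipe import *
T,S=pickle.load(open("l8.pkl","rb"))
o=ctrl.get_obs();W=ctrl.camera("wrist");pickle.dump((W,o),open("w8.pkl","wb"))
band({"T":(cloud(T),T["pixels"]),"S":(cloud(S),S["pixels"]),"W":(wristcloud(W,o),W["pixels"])})
E
```

```text
T band n 19 z_s mm [38.3 40.6 42. ] | rim n 92 [-3.5 -1.  -0.2  0.2]
S band n 23 z_s mm [38.3 41.  43.1] | rim n 168 [-6.9 -3.3 -2.2 -1. ]
W band n 413 z_s mm [37.7 39.6 41.1] | rim n 2244 [-4.2 -0.8 -0.4 -0.1]
```

The wrist camera puts the band 39.7 mm from the mouth, and the rim at z_s ≈ 0. Advancing 35 mm.

Emit:
{"name": "servo_tool", "arguments": {
  "motion": [
    [[0.6,0,0.35,0,1],[1.2,0,0.7,0,1],[1.8,0,1.05,0,1],[2.4,0,1.4,0,1],[3.0,0,1.75,0,1]]
  ]
}}

```text
time_s: 11.5
eef_pos: [0.6817, 0.1231, 0.2234]
eef_rot: [-0.0, 0.543, 0.84, -0.0]
wrist_force: [2.0, -2.2, -0.9]
opening: 0.273
grasp_force: 59.2
```

Emit:
{"name": "servo_tool", "arguments": {
  "motion": [
    [[0,0,0,0,1],[0,0,0,0,1]]
  ]
}}

```text
time_s: 11.7
eef_pos: [0.6814, 0.1234, 0.2233]
eef_rot: [-0.001, 0.543, 0.84, -0.0]
wrist_force: [0.3, 0.7, -5.1]
opening: 0.277
grasp_force: 59.2
```

```bash
cat >> pipe.py <<'E'
def status(name):
    rel([.7135,.0523,.148],114.2)
    T,S=look(name,(M+.07*d,d));o=ctrl.get_obs();W=ctrl.camera("wrist");pickle.dump((W,o),open(name+"w.pkl","wb"))
    band({"T":(cloud(T),T["pixels"]),"S":(cloud(S),S["pixels"]),"W":(wristcloud(W,o),W["pixels"])})
    X=cloud(S);p=S["pixels"];k=(p.max(2)<80)&(X[:,:,2]>.13)&(np.hypot(X[:,:,0]-.6,X[:,:,1]-.23)<.09);q=X[k]-M
    a,b,z=q@xs,q@ys,q@d+.04;s=(b>.045)&(np.hypot(a,z)>.045)&(np.hypot(a,z)<.08)
    if s.sum()>3:print("lever ball",X[k][s].mean(0).round(4),"angle",np.arctan2(-z[s].mean(),-a[s].mean()).round(2),"n",s.sum())
E
python3 -c "
from pipe import *
status('s1')"
```

```text
tcp [0.6814 0.1234 0.2233] az 114.25 q [ 0.01  0.46  1.31  0.    1.37 -0.42] F [ 0.3  0.7 -5.1]
rel [-7.81  0.01  7.52] twist 0.05
T 37 pt [0.6861 0.118  0.202 ] elev 28.6 az -65.5
S 463 pt [0.6842 0.1168 0.2015] elev 29.0 az -65.5
TS 499 pt [0.6844 0.1169 0.2014] elev 28.9 az -65.3
T band n 16 z_s mm [2.2 5.5 7.4] | rim n 101 [-4.2 -1.6 -0.2  0.6]
S band n 0 z_s mm None | rim n 167 [-6.8 -3.4 -2.1 -0.9]
W band n 414 z_s mm [3.7 5.5 7.2] | rim n 2887 [-6.  -0.9 -0.6 -0.3]
lever ball [0.5719 0.2234 0.1949] angle 0.29 n 125
```

Emit:
{"name": "servo_tool", "arguments": {
  "motion": [
    [[0,0,0,0,-1],[0,0,0,0,-1],[0,0,0,0,-1],[0,0,0,0,-1],[0,0,0,0,-1]]
  ]
}}

```text
time_s: 12.35
eef_pos: [0.6821, 0.1226, 0.2241]
eef_rot: [0.0, 0.543, 0.84, 0.0]
wrist_force: [0.6, -1.0, -0.1]
opening: 0.999
grasp_force: 0.0
```

Emit:
{"name": "servo_tool", "arguments": {
  "motion": [
    [[0,0,0.4,0,-1],[0,0,0.8,0,-1],[0,0,1.2,0,-1],[0,0,1.2,0,-1]]
  ]
}}

```text
time_s: 12.75
eef_pos: [0.6814, 0.1226, 0.2105]
eef_rot: [-0.001, 0.543, 0.84, -0.001]
wrist_force: [-0.7, 0.0, -0.2]
opening: 1.003
grasp_force: 0.0
```

```bash
python3 -c "
from pipe import *
status('s2')"
```

```text
tcp [0.6814 0.1226 0.2105] az 114.21 q [ 0.01  0.48  1.32 -0.    1.35 -0.42] F [-0.7  0.  -0.2]
rel [-7.74  0.06  6.25] twist 0.01
T 28 pt [0.6873 0.1153 0.1968] elev 26.1 az -66.0
S 604 pt [0.6855 0.1148 0.1973] elev 27.2 az -65.6
TS 632 pt [0.6856 0.1148 0.1973] elev 27.2 az -65.6
T band n 14 z_s mm [2.8 4.8 6.7] | rim n 98 [-4.9 -1.2 -0.8  0.2]
S band n 0 z_s mm None | rim n 161 [-6.6 -3.3 -1.9 -1.1]
W band n 483 z_s mm [2.9 4.8 6.5] | rim n 3305 [-6.  -1.  -0.5 -0.3]
lever ball [0.5719 0.2234 0.1949] angle 0.28 n 128
```

It held after release, settling only 0.7 mm. The band is 4.8 mm out. Regripping deeper and pushing in about 4 mm.

Emit:
{"name": "servo_tool", "arguments": {
  "motion": [
    [[0,0,0,0,1],[0,0,0,0,1],[0,0,0,0,1],[0,0,0,0,1],[0,0,0,0,1]]
  ]
}}

```text
time_s: 13.4
eef_pos: [0.682, 0.1226, 0.2121]
eef_rot: [0.0, 0.543, 0.84, 0.0]
wrist_force: [-0.4, -0.2, 1.7]
opening: 0.283
grasp_force: 59.6
```

Emit:
{"name": "servo_tool", "arguments": {
  "motion": [
    [[0,0,0,0,1],[0.1,0,0.05,0,1],[0.2,0,0.1,0,1],[0.3,0,0.17,0,1],[0.3,0,0.17,0,1]]
  ]
}}

```text
time_s: 13.9
eef_pos: [0.6814, 0.1246, 0.211]
eef_rot: [0.001, 0.543, 0.84, 0.0]
wrist_force: [0.9, -4.7, 5.6]
opening: 0.283
grasp_force: 60.3
```

```bash
python3 -c "
from pipe import *
status('s3')"
```

```text
tcp [0.6814 0.1246 0.211 ] az 114.19 q [ 0.01  0.47  1.32 -0.    1.34 -0.41] F [ 0.9 -4.7  5.6]
rel [-7.9  -0.04  6.32] twist -0.01
T 30 pt [0.6877 0.1163 0.1982] elev 26.5 az -65.9
S 433 pt [0.6857 0.1148 0.1972] elev 27.1 az -65.8
TS 464 pt [0.686  0.1148 0.1971] elev 26.9 az -65.4
T band n 16 z_s mm [0.7 2.1 4.5] | rim n 94 [-4.2 -1.7 -0.6  0.3]
S band n 0 z_s mm None | rim n 162 [-6.5 -3.2 -2.1 -1.2]
W band n 476 z_s mm [0.6 2.5 4.2] | rim n 3344 [-6.  -0.9 -0.5 -0.2]
lever ball [0.5716 0.2233 0.1949] angle 0.28 n 122
```

Emit:
{"name": "servo_tool", "arguments": {
  "motion": [
    [[0,0,0,0,-1],[0,0,0,0,-1],[0,0,0,0,-1],[0,0,0,0,-1],[0,0,0,0,-1]]
  ]
}}

```text
time_s: 14.55
eef_pos: [0.6805, 0.1256, 0.2098]
eef_rot: [-0.0, 0.543, 0.84, -0.0]
wrist_force: [0.5, -0.3, -0.0]
opening: 1.001
grasp_force: 0.0
```

```bash
python3 -c "
from pipe import *
status('s4')"
```

```text
tcp [0.6805 0.1256 0.2098] az 114.22 q [ 0.01  0.47  1.32  0.    1.34 -0.41] F [ 0.5 -0.3 -0. ]
rel [-8.04 -0.    6.17] twist 0.02
T 25 pt [0.6871 0.1153 0.197 ] elev 27.3 az -65.7
S 601 pt [0.6856 0.1149 0.1974] elev 27.2 az -65.7
TS 626 pt [0.6857 0.1149 0.1974] elev 27.2 az -65.6
T band n 15 z_s mm [0.3 3.  4.4] | rim n 96 [-5.4 -1.9 -0.6  0.4]
S band n 0 z_s mm None | rim n 160 [-6.5 -3.3 -1.9 -1.3]
W band n 476 z_s mm [0.6 2.4 4.2] | rim n 3348 [-6.3 -1.  -0.6 -0.3]
lever ball [0.5718 0.2234 0.1949] angle 0.28 n 124
```

Emit:
{"name": "servo_tool", "arguments": {
  "motion": [
    [[0,0,0,0,1],[0,0,0,0,1],[0,0,0,0,1],[0,0,0,0,1],[0,0,0,0,1]]
  ]
}}

```text
time_s: 15.2
eef_pos: [0.6808, 0.1254, 0.2103]
eef_rot: [0.0, 0.543, 0.84, 0.0]
wrist_force: [-0.4, 0.7, 1.3]
opening: 0.276
grasp_force: 59.5
```

Emit:
{"name": "servo_tool", "arguments": {
  "motion": [
    [[0,0,0,0,1],[0.1,0,0.05,0,1],[0.2,0,0.1,0,1],[0.2,0,0.1,0,1]]
  ]
}}

```text
time_s: 15.6
eef_pos: [0.6804, 0.1267, 0.2097]
eef_rot: [0.001, 0.543, 0.84, 0.0]
wrist_force: [1.2, -3.7, 3.5]
opening: 0.28
grasp_force: 60.0
```

Emit:
{"name": "servo_tool", "arguments": {
  "motion": [
    [[0,0,0,0,-1],[0,0,0,0,-1],[0,0,0,0,-1],[0,0,0,0,-1],[0,0,0,0,-1]]
  ]
}}

```text
time_s: 16.1
eef_pos: [0.6798, 0.1274, 0.2089]
eef_rot: [-0.0, 0.543, 0.84, -0.0]
wrist_force: [-0.0, 0.5, -0.1]
opening: 1.002
grasp_force: 0.0
```

```bash
python3 -c "
from pipe import *
status('s5')
c=pickle.load(open('s5w.pkl','rb'))[0]
cv2.imwrite('pics/s5.png',cv2.resize(c['pixels'][0:300,130:430,::-1],(600,600),interpolation=cv2.INTER_CUBIC))"
```

```text
tcp [0.6798 0.1274 0.2089] az 114.22 q [ 0.01  0.47  1.33  0.    1.34 -0.41] F [-0.   0.5 -0.1]
rel [-8.24 -0.01  6.08] twist 0.02
T 25 pt [0.6872 0.1158 0.1977] elev 27.0 az -66.2
S 604 pt [0.6856 0.115  0.1976] elev 27.4 az -65.7
TS 629 pt [0.6857 0.115  0.1976] elev 27.4 az -65.6
T band n 14 z_s mm [-1.5  1.1  3.1] | rim n 90 [-4.5 -1.7 -1.3 -0.2]
S band n 0 z_s mm None | rim n 166 [-6.7 -3.6 -2.5 -1.2]
W band n 477 z_s mm [-1.   0.8  2.5] | rim n 3375 [-6.4 -1.2 -0.7 -0.5]
lever ball [0.5716 0.2234 0.1949] angle 0.29 n 123
```

View pics/s5.png

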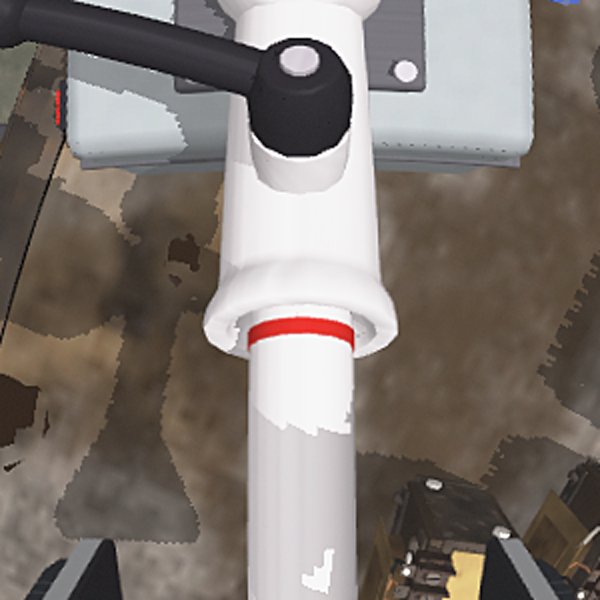

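The wrist view shows the red band right at the socket's mouth, (300,330) in the crop, and measured 0.8–1.3 mm out. The lever is at about 0.3 rad, pointing left from the hub (300,90). The pipe stays put with the hand off. Next is the lever: rise, move beside the ball, close, descend.

Emit:
{"name": "servo_tool", "arguments": {
  "motion": [
    [[0,0,-2,0,-1],[0,0,-5,0,-1],[0,0,-8,0,-1],[0,0,-11,0,-1],[0,0,-12,0,-1]]
  ]
}}

```text
time_s: 16.75
eef_pos: [0.6812, 0.1273, 0.3336]
eef_rot: [0.003, 0.543, 0.84, 0.002]
wrist_force: [0.3, -0.1, 0.8]
opening: 0.999
grasp_force: 0.0
```

Emit:
{"name": "servo_tool", "arguments": {
  "motion": [
    [[2.6,-1.8,0,0,1],[5.2,-3.5,0,0,1],[7.8,-5.3,0,0,1],[10.4,-7,0,0,1],[10.4,-7,0,0,1]]
  ]
}}

```text
time_s: 17.25
eef_pos: [0.5705, 0.1955, 0.3283]
eef_rot: [-0.001, 0.542, 0.84, -0.0]
wrist_force: [-0.1, 0.0, -0.5]
opening: 0.142
grasp_force: 0.0
```

```bash
python3 -c "
from pipe import *
status('s6')
tx=np.array([-.41,.912,0]);F=M+.054*tx-.070*xs;F[2]=.208;print(F);rel(F,114.2)
o=ctrl.get_obs();print(o['opening'])"
```

```text
tcp [0.5705 0.1955 0.3283] az 114.38 q [ 0.13  0.19  1.45  0.    1.5  -0.29] F [-0.1  0.  -0.5]
rel [-18.97   7.14  17.99] twist 0.18
T 408 pt [0.6871 0.1156 0.1976] elev 27.5 az -65.5
S 608 pt [0.6856 0.115  0.1976] elev 27.3 az -65.7
TS 1016 pt [0.686  0.1152 0.1977] elev 27.4 az -65.6
T band n 13 z_s mm [-1.3  0.8  3. ] | rim n 101 [-4.6 -1.4 -0.6 -0.3]
S band n 0 z_s mm None | rim n 166 [-6.8 -3.4 -2.1 -1.1]
W band n 116 z_s mm [-0.8  0.6  2.2] | rim n 894 [-8.6 -3.2 -1.6 -0.8]
lever ball [0.5717 0.2234 0.1949] angle 0.28 n 125
[0.57351264 0.19365268 0.208     ]
tcp [0.5737 0.1931 0.3286] az 114.22 q [ 0.13  0.2   1.44 -0.    1.5  -0.29] F [-0.1  0.2  0. ]
rel [6.000e-02 1.000e-02 1.206e+01] twist 0.02
-2.2850722611631295e-05
```

Emit:
{"name": "servo_tool", "arguments": {
  "motion": [
    [[0,0,3,0,1],[0,0,6,0,1],[0,0,9,0,1],[0,0,11,0,1],[0,0,12,0,1]]
  ]
}}

```text
time_s: 17.9
eef_pos: [0.573, 0.1922, 0.2059]
eef_rot: [-0.002, 0.544, 0.839, -0.001]
wrist_force: [-0.2, 0.7, -0.3]
opening: -0.005
grasp_force: 0.0
```

Emit:
{"name": "servo_tool", "arguments": {
  "motion": [
    [[0.5,0,0,0,1],[0.9,0,0,0,1],[1.6,0.1,0.3,0,1],[2.2,0.2,0.6,0,1],[2.7,0.25,0.9,0,1]]
  ]
}}

```text
time_s: 18.4
eef_pos: [0.5659, 0.2191, 0.2017]
eef_rot: [0.002, 0.543, 0.84, 0.001]
wrist_force: [1.6, -1.7, 1.2]
opening: 0.001
grasp_force: 1.0
```

```bash
python3 -c "
from pipe import *
status('s7')"
```

```text
tcp [0.5659 0.2191 0.2017] az 114.2 q [ 0.17  0.3   1.58 -0.    1.26 -0.25] F [ 1.6 -1.7  1.2]
rel [-21.26   6.61   5.43] twist -0.0
T 409 pt [0.6872 0.1157 0.1975] elev 27.3 az -65.7
S 46 pt [0.6857 0.1151 0.1977] elev 27.2 az -65.1
TS 455 pt [0.6871 0.1156 0.1975] elev 27.4 az -65.5
T band n 13 z_s mm [-2.1  0.2  2. ] | rim n 115 [-4.6 -1.1 -0.3  0.4]
S band n 0 z_s mm None | rim n 206 [-7.7 -4.1 -2.7 -1.6]
W band n 0 z_s mm None | rim n 68 [-17.7 -15.9 -14.7 -14.1]
lever ball [0.5629 0.2424 0.2838] angle -0.15 n 2178
```

Emit:
{"name": "servo_tool", "arguments": {
  "motion": [
    [[0.85,0.35,0.3,0,1],[1.7,0.85,0.6,0,1],[2.4,1.5,0.9,0,1],[3.0,2.2,1.1,0,1],[3.0,2.2,1.1,0,1]]
  ]
}}

```text
time_s: 19.05
eef_pos: [0.5721, 0.2571, 0.1884]
eef_rot: [-0.001, 0.543, 0.84, 0.0]
wrist_force: [0.3, -0.5, -0.1]
opening: -0.002
grasp_force: 0.0
```

Emit:
{"name": "servo_tool", "arguments": {
  "motion": [
    [[0.5,0.8,0.1,0,1],[0.9,1.6,0.2,0,1],[1.1,2.2,0.2,0,1],[1.2,2.5,0.2,0,1],[1.2,2.5,0.2,0,1]]
  ]
}}

```text
time_s: 19.55
eef_pos: [0.5905, 0.277, 0.1868]
eef_rot: [-0.0, 0.543, 0.84, 0.0]
wrist_force: [-0.9, 0.2, -0.1]
opening: 0.001
grasp_force: 0.3
```

```bash
python3 -c "
from pipe import *
status('s8')
for n in ('T','S'):
    c=pickle.load(open('s8.pkl','rb'))[n=='S'];X=cloud(c);p=c['pixels'];q=X-M
    a,b,z=q@xs,q@ys,q@d+.04
    k=(p.max(2)<75)&(b>.048)&(b<.075)&(np.hypot(a,z)>.03)&(np.hypot(a,z)<.078);print(n,k.sum(),np.percentile(np.arctan2(-z[k],-a[k]),[10,50,90]))
"
```

```text
tcp [0.5905 0.277  0.1868] az 114.22 q [ 0.26  0.41  1.46  0.    1.27 -0.17] F [-0.9  0.2 -0.1]
rel [-25.54   2.     3.87] twist 0.02
T 401 pt [0.6861 0.1167 0.1999] elev 29.4 az -65.9
S 211 pt [0.6845 0.1161 0.2002] elev 29.4 az -66.1
TS 612 pt [0.6853 0.1164 0.2001] elev 29.6 az -66.2
T band n 14 z_s mm [-1.8  0.8  2.2] | rim n 99 [-3.7 -1.5 -0.4  0.2]
S band n 0 z_s mm None | rim n 56 [-7.3 -3.8 -1.9 -1.1]
W band n 0 z_s mm None | rim n 0 None
lever ball [0.5732 0.2845 0.257 ] angle 0.8 n 2598
T 9 [1.43777198 1.57403024 1.60507352]
S 99 [1.1467593  1.5470119  1.61754809]
```

The clamp has closed: the pipe straightened to 29.5° and the band is at 0.8 mm. I'll give the lever a small extra push to make sure it is at the stop.

Emit:
{"name": "servo_tool", "arguments": {
  "motion": [
    [[0,0.2,0,0,1],[0,0.4,0,0,1],[0,0.5,0,0,1],[0,0.5,0,0,1]]
  ]
}}

```text
time_s: 20.1
eef_pos: [0.5927, 0.2779, 0.187]
eef_rot: [-0.002, 0.543, 0.84, -0.002]
wrist_force: [-11.9, -5.3, 5.3]
opening: -0.003
grasp_force: 6.8
```

Emit:
{"name": "servo_tool", "arguments": {
  "motion": [
    [[0,-1,0,0,1],[0,-2,-0.5,0,1],[0,-2.5,-4,0,1],[0,-2.5,-8,0,1],[0,-2.5,-11,0,1]]
  ]
}}

```text
time_s: 20.6
eef_pos: [0.5723, 0.2684, 0.3005]
eef_rot: [0.001, 0.543, 0.84, 0.001]
wrist_force: [0.6, 0.6, 0.5]
opening: 0.0
grasp_force: 0.0
```

Emit:
{"name": "servo_tool", "arguments": {
  "motion": [
    [[0,-4,0,0,1],[0,-8,0,0,1],[0,-12,0,0,1],[0,-15,0,0,1],[0,-15,0,0,1]]
  ]
}}

```text
time_s: 21.1
eef_pos: [0.4324, 0.2061, 0.2976]
eef_rot: [0.0, 0.543, 0.84, 0.0]
wrist_force: [0.5, -0.1, -0.2]
opening: 0.002
grasp_force: 0.0
```

```bash
python3 -c "
from pipe import *
status('s9')
for n in ('T','S'):
    c=pickle.load(open('s9.pkl','rb'))[n=='S'];X=cloud(c);p=c['pixels'];q=X-M
    a,b,z=q@xs,q@ys,q@d+.04
    k=(p.max(2)<75)&(b>.045)&(b<.075)&(np.hypot(a,z)>.03)&(np.hypot(a,z)<.078);print(n,k.sum(),np.percentile(np.arctan2(-z[k],-a[k]),[10,50,90]))
"
```

```text
tcp [0.4324 0.2061 0.2976] az 114.2 q [ 0.2  -0.07  1.79 -0.    1.42 -0.23] F [ 0.5 -0.1 -0.2]
rel [-25.55  19.32  14.98] twist 0.0
T 397 pt [0.6861 0.1167 0.2   ] elev 29.5 az -66.1
S 631 pt [0.6845 0.1161 0.2001] elev 29.4 az -65.9
TS 1028 pt [0.685  0.1163 0.2001] elev 29.4 az -65.9
T band n 14 z_s mm [-0.5  1.1  1.7] | rim n 109 [-4.2 -1.2 -0.6  0.2]
S band n 0 z_s mm None | rim n 206 [-7.9 -3.9 -2.6 -1.6]
W band n 21 z_s mm [0.8 1.4 1.8] | rim n 683 [-9.2 -4.3 -2.6 -1.3]
lever ball [0.6092 0.2846 0.173 ] angle 1.57 n 106
T 19 [1.56195352 1.59299069 1.61905655]
S 116 [1.49802235 1.55132149 1.62468699]
```

The lever is at the stop (≈1.57–1.6, with 13 N felt there). The band is at about +1 mm and the hand is clear. One last check that the nozzle is level.

```bash
python3 -c "
from pipe import *
for c in pickle.load(open('s9.pkl','rb')):
    X=cloud(c);q=X-M;a,b,z=q@xs,q@ys,q@d
    k=(c['pixels'].max(2)<80)&(abs(b)<.03)&(abs(a)<.045)&(z>.165)&(z<.205)
    if k.sum()>9: print(k.sum(),a[k].min(),a[k].max(),b[k].min(),b[k].max(),'roll deg',np.degrees(np.arctan(np.polyfit(a[k],b[k],1)[0])))
"
```

```text
456 -0.039633209039987 0.03694336991519961 -0.007265898410263112 0.0076652214854462854 roll deg 0.3142446957050078
438 -0.04097225260940998 0.03957231400027612 -0.013549029148594604 0.0062966522848295564 roll deg 3.1551433811660776
```

```bash
python3 -c "
from bench import ctrl
print(ctrl.hand_in())"
```

```text
the job is handed in; nothing more can be done
None
```

The job is handed in: the pipe is seated with its red band about 1 mm from the socket's mouth, the nozzle is level to within about 3°, and the lever is tight at its stop.

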